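# Hang the blue parts bin on the louvred panel

## Task

Hang the blue parts bin on the rail of the louvred panel, next to the green bin: lift it over the rail and let it down so that its rear lip catches behind the rail and it hangs level, freely and with its whole lip on the rail. Leave the orange bin and the green bin where they are.

Things in the scene. Friction and masses are not known exactly. Their poses are not given: they have to be found in the camera images.
- blue_bin: Blue open parts bin to hang, loose on the table, 90 x 52 x 50 mm. Origin: centre of underside; +x to the rear lip, -x to the low front (white label), z up. Grip across the 52 mm width; sides are 50 mm high for x -20 to 45, 27 mm before. Lip, 46 mm wide, behind the rear wall (x 45): flat underside 47 mm up, then a tail sloping down to x 70, 27 mm up; throat 8 mm wide at top, 22 at its mouth.
- rail_mid (a point): Middle of the top edge of the fixed panel's aluminium rail: an upright strip 5 mm thick (x -2.5 to 2.5), 260 mm long along y, 52 mm tall, top 150 mm above the table. x points away from the bins' side (roughly away from the robot), z up. Behind it a channel 33 mm wide, 46 mm deep, then grey sheet whose top is 21 mm higher. Foot plate 6 mm thick reaches 71 mm forward.
- orange_bin: Orange bin of the same shape, loose on the table, not to be moved. Origin and axes as for the blue bin.
- green_bin: Green bin of the same shape, loose, already hanging near the rail's +y end; not to be moved. The rest of the rail is free. It shows how a bin hangs: x along rail_mid's x, rear wall against the rail's front, lip underside on its top, origin about 48 mm before (-x) and 47 mm below rail_mid. Origin and axes as for the blue bin.

How it is judged:
At the end, for the whole second after the job is handed in: The blue bin hangs at rest by its lip on the rail: its origin 40 to 62 mm in front of and 39 to 57 mm below the rail's top edge, within 110 mm of the rail's middle along it, level and square to the rail within 10 degrees; the orange and green bins are within 30 mm of where they started (x of blue_bin in the frame of rail_mid between -0.062 and -0.04 m and y of blue_bin in the frame of rail_mid between -0.11 and 0.11 m and z of blue_bin in the frame of rail_mid between -0.057 and -0.039 m and angle between blue_bin's own z axis and vertical below 0.17 rad and angle between the y axis of blue_bin and the y axis of rail_mid, either way round below 0.17 rad and linear speed of blue_bin below 0.02 m/s and distance of each of orange_bin, green_bin from where it was at the start of the episode below 0.03 m); the robot touches nothing.
It fails at once if the orange bin is moved more than 30 mm (distance of orange_bin from where it was at the start of the episode above 0.03 m).
It fails at once if the green bin is moved more than 30 mm (distance of green_bin from where it was at the start of the episode above 0.03 m).
It also fails if it takes over 42 s, if anything falls off the work surface, if the arm or the gripper's body presses on something with over 40 N, if the wrist force passes 120 N, or if a joint passes its speed limit or range.

## Robot

A 7-joint arm with a two-finger parallel gripper is mounted at the origin on a cart in front of the work surface, level with it; the furniture and walls round the work are solid. World frame = base frame: x ahead of the robot, y to its left, z up, the work surface at z = 0. Lengths are in m, angles in rad, forces in N, time in s.
With the tool pointing down it reaches from about 0.425 to 0.925 m from the base axis. Payload 6.8 kg.
Tool frame: the origin (TCP) lies midway between the tips of the shut fingers; the grasp point (between the pads) lies 19 mm behind it; z points along the fingers, y is the line along which they close (so a half turn about z gives the same grasp; the last joint's range is limited). The gripper opens to 85 mm and grips with 20 to 120 N. Pads are 22 mm wide; open, the fingers measure 114 mm over their backs; the gripper's body (76 mm by 85 mm) begins 54 mm behind the grasp point. The pads swing forward as they close: fully open they stand 13 mm farther back than shut.
Start: joints at [-1.233, 0.477, 0.022, 1.555, -0.011, 1.109, -0.083], TCP at [0.291, 0.609, 0.231] pointing down, gripper open.
Joint ranges: [-2.96, 2.96], [-0.34, 2.1], [-1.41, 1.46], [0.24, 2.44], [-1.37, 4.51], [0.17, 1.92], [-2.96, 2.96]. Speed limits (rad/s): [2.39, 2.39, 3.14, 3.14, 3.14, 3.14, 3.14].

## Interface

Orientations are given as a rotation vector (axis times angle).
In Python, from bench import r gives the robot as it stands.
- The arm moves only by the tool servo_tool, never from a script. Its arguments are lists of equal length, an entry for each row: "turn": the turn, a rotation vector about the world's x, y, z in units of 5 degrees (1.0 is 5 degrees), a list of three; "slide": the shift along the world's x, y, z in units of 30 mm (1.0 is 30 mm), a list of three; "hand": the opening, from 0 (shut) to 1 (fully open). In form: {"turn": [[rx, ry, rz], ...], "slide": [[dx, dy, dz], ...], "hand": [hand, ...]}. A call has 1 to 8 rows; each row is the pose to reach, as a shift and turn from the pose commanded when the call began; what a row does not reach only later rows make up. A row lasts 1/8 s, in which the tool goes at most 62.5 mm and 10.7 degrees, less where a joint would pass 70% of its speed; a pose out of reach is approached as far as the arm can. A call with a gripper value outside its range is refused whole. The fingers move at their own pace and stop on an object; "squeeze" is the grip in N (left out, the last holds). Time passes only in rows, so rows that repeat a pose let the fingers close. It gives the time, the measured TCP pose, the force, the opening and the grip force at its end, in the units of the state.
- r.get_obs(): the state, without advancing time (a new reading comes with each control period).
- r.grab_frame(name): name is "scene" or "top" or "wrist"; returns (picture, depth): 384x512x3 uint8, red, green, blue; 384x512 float32, m along the optical axis (not along the pixel's ray), 0 where there is no reading.
- r.get_calibration(name): a dict with "fovy" (degrees; the focal length in pixels is half the picture's height over the tangent of half this angle, whatever the lens; pixels are square), "cx", "cy" (the principal point, pixels), "R" (3x3) and "t" (3): a world point X has camera coordinates R X + t. Camera axes: x right, y down, z forward; pixel columns grow to the right and rows downward; lengths in m; the calibration is good to about 2 mm. A picture is of the moment at which its call begins: read the wrist's pose just before it. get_calibration takes no time and is no camera call; for the wrist camera it gives the pose at the moment of the call.
- r.hand_in(): hands the job in; it is judged then, once.
The state is a dict: "clock": time; "joints": joint angles; "qvel": joint speeds; "tau": joint torques, N m; "tcp_pos": TCP position; "orientation": TCP orientation; "contact_force": force on the tool from outside, world axes, zero at the start; "moment": the same for the moment, N m; "grip_width": finger opening in m; "gripper_force": force on a finger pad.
Only numpy, scipy, OpenCV 4.12 (cv2) and the standard library are available. Lean on these libraries where they do the work, as an engineer would, in place of code of your own. Each camera call takes 0.05 s, during which the arm holds its last target. There are 200 camera calls.

## Working session

There is one attempt and no reset: what is moved stays moved. The work goes in short steps, Python scripts to look and compute and a tool call to move; the robot and the scene stay as the last step left them, time stands still between calls to the robot, and variables do not carry over. Pictures are saved under pics/ and viewed, at most 10 in all, crops included, and the job is handed in when it is done.

Besides the shell and the picture viewer there is one more tool, called after ">>>" as name(argument=value, ...) on one line, values as JSON. servo_tool: Moves the arm, as the interface text tells. Its arguments: {"type":"object","properties":{"turn":{"type":"array"},"slide":{"type":"array"},"hand":{"type":"array"},"squeeze":{"type":"number"}},"required":["turn","slide","hand"]}

```bash
mkdir -p pics; cat > h.py <<'E'
import numpy as np, cv2
from bench import r
def cloud(name):
    c=r.get_calibration(name); im,d=r.grab_frame(name)
    h,w=d.shape; f=h/2/np.tan(np.radians(c['fovy'])/2)
    u,v=np.meshgrid(np.arange(w),np.arange(h))
    P=np.stack([(u-c['cx'])/f*d,(v-c['cy'])/f*d,d],-1)
    X=(P-np.array(c['t']))@np.array(c['R'])
    X[d<=0]=np.nan
    return im,X
def save(n,im): cv2.imwrite('pics/'+n+'.png',im[:,:,::-1])
def mask(im,lo,hi,s=110,v=50):
    H=cv2.cvtColor(im,cv2.COLOR_RGB2HSV); return cv2.inRange(H,(lo,s,v),(hi,255,255))>0
COL=dict(blue=(100,125),green=(45,85),orange=(5,20))
E
python3 - <<'E'
from h import *
o=r.get_obs(); print({k:np.round(o[k],3) for k in('clock','tcp_pos','orientation','contact_force','grip_width')})
a=[]
for n in('scene','top'):
    im,X=cloud(n); a.append(im)
    c=r.get_calibration(n); print(n,np.round(-np.array(c['R']).T@c['t'],3),c['fovy'],c['cx'],c['cy'])
    for k,(lo,hi) in COL.items():
        m=mask(im,lo,hi)&~np.isnan(X[...,0]); 
        if m.sum()>20: v,u=np.nonzero(m); print(k,m.sum(),u.min(),u.max(),v.min(),v.max(),np.round(np.percentile(X[m],[2,50,98],axis=0),3).tolist())
save('a',cv2.resize(np.vstack(a),(448,600))) if 0 else None
save('scene',a[0]);save('top',a[1])
E
```

```text
{'clock': np.float64(0.0), 'tcp_pos': array([0.291, 0.608, 0.23 ]), 'orientation': array([-6.940e-01, -3.064e+00,  3.000e-03]), 'contact_force': array([-0.472, -0.096, -1.161]), 'grip_width': np.float64(0.085)}
scene [-0.273 -0.715  0.642] 42.370695340030196 257.5906152706057 184.5662650088307
blue 3820 120 511 0 284 [[0.416, -0.564, 0.004], [0.541, -0.302, 0.121], [0.93, 0.179, 0.47]]
green 837 145 297 131 200 [[0.42, 0.255, 0.102], [0.466, 0.267, 0.132], [0.527, 0.317, 0.154]]
orange 13547 87 511 156 383 [[0.316, -0.578, -0.121], [0.327, -0.128, -0.001], [0.616, 0.371, 0.044]]
top [ 0.337 -0.007  1.145] 55.7367995428534 249.92714061809937 189.83346595219555
blue 2036 180 451 0 218 [[0.423, -0.561, 0.001], [0.589, -0.394, 0.116], [0.929, 0.12, 0.36]]
green 828 138 268 153 215 [[0.423, 0.257, 0.099], [0.476, 0.289, 0.114], [0.529, 0.312, 0.155]]
orange 10017 106 438 77 250 [[0.322, -0.573, -0.004], [0.487, -0.097, 0.001], [0.809, 0.449, 0.038]]
```

View pics/scene.png

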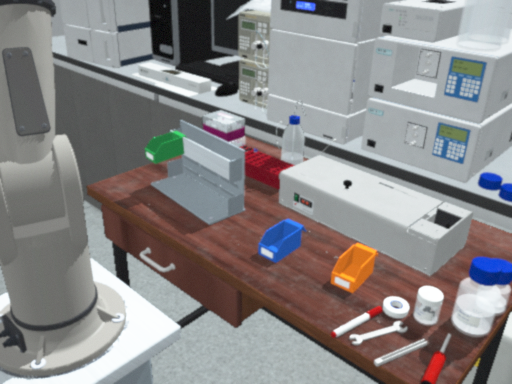

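View pics/top.png

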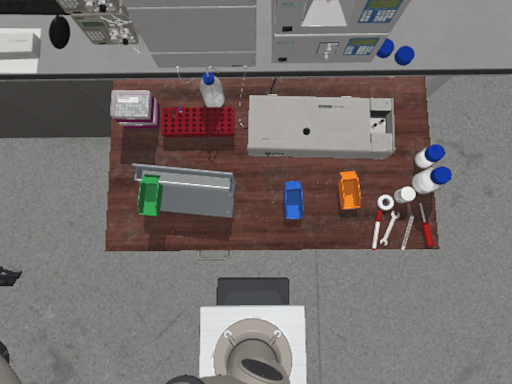

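The scene view shows the blue bin at about (281,241), the orange at (354,268), the green hanging at (165,147), and the panel at (205,170). In the top view blue is at (293,200), orange at (349,190), green at (149,195), and the rail runs from about (135,175) to (233,185). Next I'll measure the blue bin and the rail.

```bash
python3 - <<'E'
from h import *
np.set_printoptions(suppress=True)
def rect(P):
    c,s,a=cv2.minAreaRect((P[:,:2]*1000).astype(np.float32)); return np.round(c,1),np.round(s,1),round(a,1)
for n in('scene','top'):
    im,X=cloud(n)
    roi={'blue':(0.4,.62,-.2,.05),'orange':(.4,.65,-.35,-.1),'green':(.35,.6,.2,.36)}
    for k,(lo,hi) in COL.items():
        b=roi[k]; m=mask(im,lo,hi,90)&(X[...,0]>b[0])&(X[...,0]<b[1])&(X[...,1]>b[2])&(X[...,1]<b[3])&(X[...,2]>.006)
        P=X[m]; print(n,k,m.sum(),'zmax',np.round(np.percentile(P[:,2],[1,99]),3),'all',rect(P),'top',rect(P[P[:,2]>np.percentile(P[:,2],99)-.008]))
    g=(X[...,0]>.35)&(X[...,0]<.65)&(X[...,1]>0.03)&(X[...,1]<.36)
    H=cv2.cvtColor(im,cv2.COLOR_RGB2HSV); g&=H[...,1]<60
    for z0,z1 in((.0,.012),(.143,.158),(.163,.18)):
        P=X[g&(X[...,2]>z0)&(X[...,2]<z1)]
        if len(P)>5: print(n,z0,len(P),rect(P),np.round(np.median(P,axis=0),3))
    if n=='top':
        print('cols: profile across panel y~.12..')
        for y in(.10,.16,.21):
            q=g&(abs(X[...,1]-y)<.0025); P=X[q]; P=P[np.argsort(P[:,0])]; print(y,np.round(P[:,[0,2]]*1000).astype(int).tolist()[::2])
        save('topz',cv2.resize(im[140:230,110:370],None,fx=3,fy=3,interpolation=cv2.INTER_CUBIC))
E
```

```text
scene blue 1093 zmax [0.006 0.053] all (array([ 469. , -129.5]), array([115.1,  55.6]), 1.6) top (array([ 475.4, -129.7]), array([86.8, 54.6]), 0.6)
scene green 867 zmax [0.102 0.155] all (array([485.8, 288.2]), array([140.2,  68.9]), 2.4) top (array([481.4, 290.2]), array([65.5, 80. ]), 84.3)
scene orange 1125 zmax [0.006 0.053] all (array([ 526.3, -300.5]), array([170.5,  53.4]), 4.7) top (array([ 505.9, -302. ]), array([83. , 53.3]), 7.0)
scene 0.0 2209 (array([486.8, 194.5]), array([251.9, 297.6]), 29.3) [0.48  0.185 0.007]
scene 0.143 588 (array([521.9, 193. ]), array([281.1,  46.5]), 84.1) [0.53  0.161 0.15 ]
scene 0.163 263 (array([541.8, 189.3]), array([282.5,  12.7]), 84.0) [0.538 0.173 0.17 ]
top blue 361 zmax [0.006 0.055] all (array([ 473.3, -130.3]), array([114.7,  52.7]), 1.6) top (array([ 476.6, -130.8]), array([52.1, 82.7]), 89.2)
top green 850 zmax [0.099 0.156] all (array([476.9, 284.3]), array([ 52.5, 112.1]), 83.9) top (array([484.5, 283.3]), array([52.1, 83.3]), 83.3)
top orange 503 zmax [0.006 0.054] all (array([ 502.7, -228.6]), array([198.4, 217.9]), 3.8) top 
[... 858 characters left out ...]
47, 7], [451, 4], [454, 5], [457, 6], [463, 11], [466, 9], [473, 7], [479, 10], [485, 6], [492, 4], [499, 2], [501, 132], [501, 148], [501, 128], [503, 151], [505, 6], [511, 8], [514, 101], [518, 100], [520, 102], [523, 102], [526, 102], [530, 99], [534, 105], [537, 105], [539, 171], [539, 111], [539, 140], [540, 152], [542, 170]]
0.21 [[435, 2], [441, 9], [448, 6], [454, 6], [460, 6], [467, 2], [473, 11], [479, 7], [486, 8], [492, 8], [495, 9], [499, 2], [502, 5], [505, 3], [506, 119], [507, 150], [508, 7], [510, 149], [514, 9], [518, 4], [521, 101], [527, 102], [529, 103], [532, 102], [536, 101], [539, 99], [541, 102], [544, 104], [545, 101], [545, 115], [545, 171], [545, 142], [547, 173]]
```

View pics/topz.png

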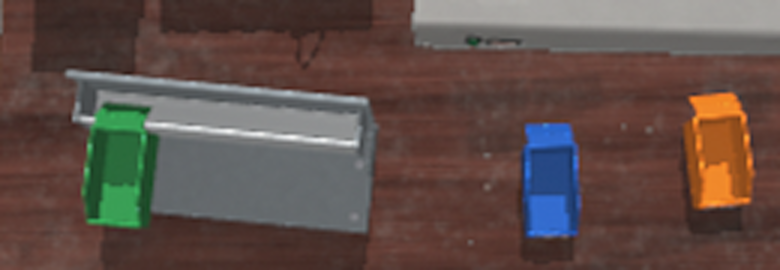

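The blue bin's lip faces +x, with its origin at about (0.458, -0.131) and a yaw of about +1°. The rail middle is at about (0.506, 0.192, 0.150) with a yaw of about -6°. First I'll move above the blue bin, keeping the height over the panel.

>>> servo_tool(turn=[[0, 0, 0.7], [0, 0, 1.4], [0, 0, 2.1], [0, 0, 2.8], [0, 0, 3.5], [0, 0, 4.2], [0, 0, 4.8], [0, 0, 5.4]], slide=[[1, -2, 0], [2, -4, 0], [3, -6, 0], [4, -8, 0], [5, -10, 0], [5.5, -12, 0], [5.7, -14, 0], [5.9, -16, 0]], hand=[1, 1, 1, 1, 1, 1, 1, 1])

```text
clock: 1.2
tcp_pos: [0.4664, 0.1439, 0.2314]
orientation: [-0.042, 3.141, 0.0]
contact_force: [1.1, 0.4, 0.1]
grip_width: 0.0852
gripper_force: 0.0
```

>>> servo_tool(turn=[[0, 0, 0], [0, 0, 0], [0, 0, 0], [0, 0, 0], [0, 0, 0], [0, 0, 0], [0, 0, 0]], slide=[[0, -2, 0], [0, -4, 0], [0, -6, 0], [0, -8, -1], [0, -8.7, -2], [0, -8.7, -2], [0, -8.7, -2]], hand=[1, 1, 1, 1, 1, 1, 1])

```text
clock: 2.08
tcp_pos: [0.4666, -0.114, 0.1718]
orientation: [-0.041, 3.141, 0.001]
contact_force: [0.1, 0.2, 0.2]
grip_width: 0.0853
gripper_force: 0.0
```

```bash
python3 - <<'E'
from h import *
np.set_printoptions(suppress=True)
from scipy.spatial.transform import Rotation as R
o=r.get_obs(); print(o['clock'],np.round(o['tcp_pos'],4),np.round(o['joints'],2)); M=R.from_rotvec(o['orientation']).as_matrix(); print(M.round(3)); print('closing yaw-90',np.degrees(np.arctan2(M[1,1],M[0,1]))-90)
im,X=cloud('wrist'); save('w1',im)
m=mask(im,100,125,90)&(X[...,2]>.006)&(X[...,2]<.07)&(abs(X[...,1]+.13)<.07)
P=X[m]; print(m.sum(),np.round(np.percentile(P,[1,50,99],axis=0),3).tolist())
for lo,hi in((.006,.07),(.044,.07)):
    print(cv2.minAreaRect((P[(P[:,2]>lo)&(P[:,2]<hi)][:,:2]*1000).astype(np.float32)))
E
```

```text
2.075 [ 0.4666 -0.114   0.1718] [-0.17  0.23  0.32  2.09 -0.1   0.83  1.81]
[[-1.    -0.026  0.   ]
 [-0.026  1.     0.   ]
 [-0.     0.    -1.   ]]
closing yaw-90 1.508026589977078
2028 [[0.415, -0.156, 0.007], [0.487, -0.137, 0.033], [0.528, -0.104, 0.05]]
((472.1345520019531, -129.65499877929688), (113.68952941894531, 52.05958557128906), 1.5637218952178955)
((476.15313720703125, -129.5452880859375), (80.88684844970703, 52.05958557128906), 1.5637218952178955)
```

View pics/w1.png

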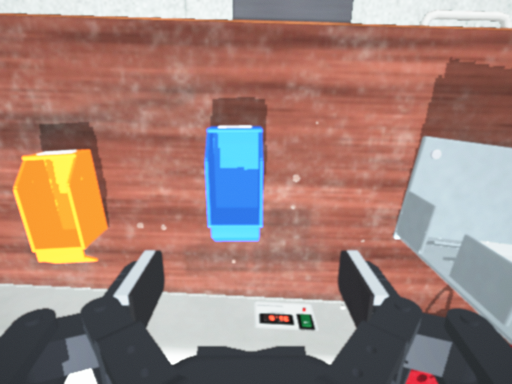

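The wrist view shows the blue bin upright at about (235,183), between the fingers' lines, with its lip at (235,234). I'll descend and grip.

>>> servo_tool(turn=[[0, 0, 0], [0, 0, 0], [0, 0, 0], [0, 0, 0], [0, 0, 0], [0, 0, 0], [0, 0, 0], [0, 0, 0]], slide=[[0.15, -0.52, -0.5], [0.15, -0.52, -1.5], [0.15, -0.52, -2.7], [0.15, -0.52, -3.9], [0.15, -0.52, -4.7], [0.15, -0.52, -5.1], [0.15, -0.52, -5.1], [0.15, -0.52, -5.1]], hand=[1, 1, 1, 1, 1, 1, 1, 0.5], squeeze=45)

```text
clock: 3.12
tcp_pos: [0.4716, -0.1304, 0.0194]
orientation: [-0.041, 3.139, -0.0]
contact_force: [-0.2, 0.3, 1.0]
grip_width: 0.0696
gripper_force: 0.0
```

>>> servo_tool(turn=[[0, 0, 0], [0, 0, 0], [0, 0, 0], [0, 0, 0], [0, 0, 0], [0, 0, 0]], slide=[[0, 0, 0], [0, 0, 0], [0, 0, 0], [0, 0, 0], [0, 0, 0], [0, 0, 0]], hand=[0.3, 0.3, 0.3, 0.3, 0.3, 0.3])

```text
clock: 3.88
tcp_pos: [0.4714, -0.1305, 0.0194]
orientation: [-0.04, 3.139, 0.0]
contact_force: [-1.0, -0.6, 6.3]
grip_width: 0.0515
gripper_force: 46.7
```

Gripped. I'll lift it and carry it to a hover in front of and above the rail.

>>> servo_tool(turn=[[0, 0, 0], [0, 0, 0], [0, 0, 0], [0, 0, 0], [0, 0, 0], [0, 0, -0.4], [0, 0, -0.8], [0, 0, -1.2]], slide=[[0, 0, 0.5], [0, 0, 1.5], [0, 0, 2.8], [0, 0, 4.1], [-0.2, 0.5, 5.2], [-0.5, 1.8, 5.7], [-0.8, 3.3, 5.7], [-0.8, 4.8, 5.7]], hand=[0.3, 0.3, 0.3, 0.3, 0.3, 0.3, 0.3, 0.3])

```text
clock: 4.88
tcp_pos: [0.4457, 0.0143, 0.1905]
orientation: [0.128, 3.138, 0.001]
contact_force: [0.1, -0.3, -1.1]
grip_width: 0.0516
gripper_force: 47.7
```

>>> servo_tool(turn=[[0, 0, -0.1], [0, 0, -0.2], [0, 0, -0.3], [0, 0, -0.3], [0, 0, -0.3], [0, 0, -0.3], [0, 0, -0.3]], slide=[[0, 1.5, 0], [0, 3, 0], [0, 4.2, 0], [0, 4.9, 0], [0, 5.1, 0], [0, 5.1, 0], [0, 5.1, 0]], hand=[0.3, 0.3, 0.3, 0.3, 0.3, 0.3, 0.3])

```text
clock: 5.75
tcp_pos: [0.4467, 0.165, 0.1895]
orientation: [0.169, 3.137, -0.001]
contact_force: [-0.6, -0.7, -1.0]
grip_width: 0.0511
gripper_force: 47.7
```

```bash
cat > m.py <<'E'
from h import *
np.set_printoptions(suppress=True)
from scipy.spatial.transform import Rotation as R
o=r.get_obs(); print(o['clock'],np.round(o['tcp_pos'],4),np.round(o['joints'],2)); M=R.from_rotvec(o['orientation']).as_matrix(); print('yaw',np.degrees(np.arctan2(M[1,1],M[0,1]))-90)
A=[]
for n in('scene','top','wrist'):
    im,X=cloud(n); A.append(im)
    m=mask(im,100,125,90)&(X[...,2]>.08)&(X[...,2]<.3)&(abs(X[...,1]-.165)<.06)&(abs(X[...,0]-.47)<.1)
    P=X[m]; 
    if len(P)<50: print(n,'no blue'); continue
    print(n,m.sum(),np.round(np.percentile(P,[1,99],axis=0),3).tolist(),cv2.minAreaRect((P[:,:2]*1000).astype(np.float32)))
    zt=np.percentile(P[:,2],99)
    T=P[P[:,2]>zt-.007]; print('  top',cv2.minAreaRect((T[:,:2]*1000).astype(np.float32)), 'tilt fit',np.linalg.lstsq(np.c_[T-T.mean(0)][:,:2],T[:,2]-T[:,2].mean(),rcond=None)[0].round(3))
    H=cv2.cvtColor(im,cv2.COLOR_RGB2HSV)
    g=(H[...,1]<60)&(abs(X[...,2]-.150)<.007)&(abs(X[...,1]-.16)<.1)&(X[...,0]>.48)&(abs(X[...,0]-(.506+.104*(X[...,1]-.192)))<.010)
    Q=X[g]
    if len(Q)>20: print('  rail',g.sum(),'line x=a+b(y-.162)',np.polyfit(Q[:,1]-.162,Q[:,0],1).round(4),'z',np.median(Q[:,2]).round(4))
E
python3 - <<'E'
from m import *
save('h1',np.hstack([cv2.resize(A[1][130:230,110:270],(480,300)),cv2.resize(A[0][90:240,120:280],(320,300))]))
E
```

```text
5.75 [0.4467 0.165  0.1895] [-0.64  0.2   0.17  2.07 -0.04  0.88  1.02]
yaw -6.150573808472259
scene 900 [[0.388, 0.124, 0.173], [0.495, 0.196, 0.241]] ((443.07794189453125, 151.8037109375), (87.13521575927734, 116.15556335449219), 83.57787322998047)
  top ((434.0621337890625, 121.99116516113281), (14.836610794067383, 38.42434310913086), 26.383628845214844) tilt fit [-0.    -0.135]
  rail 124 line x=a+b(y-.162) [0.0922 0.4995] z 0.1483
top 195 [[0.395, 0.133, 0.137], [0.506, 0.164, 0.258]] ((454.1075744628906, 146.5148468017578), (126.43799591064453, 29.41763687133789), 5.078381061553955)
  top ((444.0522155761719, 133.99386596679688), (1.0955924987792969, 31.96042823791504), 85.76367950439453) tilt fit [0.623 7.364]
  rail 65 line x=a+b(y-.162) [0.0903 0.5023] z 0.1498
wrist 18873 [[0.39, 0.139, 0.171], [0.481, 0.195, 0.222]] ((464.6080322265625, 162.498046875), (98.00468444824219, 149.67550659179688), 84.04381561279297)
  top ((445.8128967285156, 165.2149658203125), (53.565673828125, 70.50900268554688), 82.84586334228516) tilt fit [-0.072  0.005]
  rail 375 line x=a+b(y-.162) [0.1065 0.5005] z 0.147
```

View pics/h1.png

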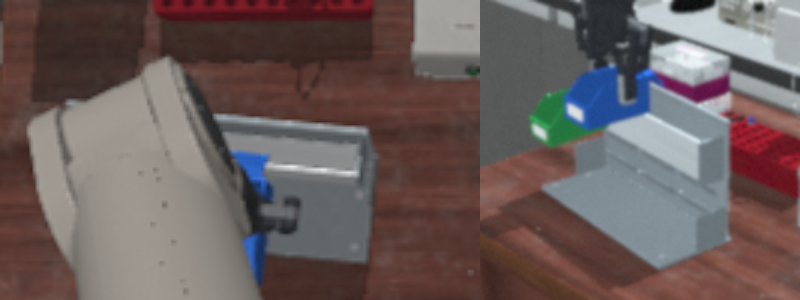

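The bin is held level above and in front of the rail: top crop (255,200), scene crop (610,100), with the tail not yet past the rail. The rail centreline is at x≈0.502 and the bin origin is 67 mm before it, so I need +18 mm forward and then down.

>>> servo_tool(turn=[[0, 0, 0], [0, 0, 0], [0, 0, 0], [0, 0, 0], [0, 0, 0], [0, 0, 0], [0, 0, 0], [0, 0, 0]], slide=[[0.3, -0.03, 0], [0.6, -0.06, 0], [0.6, -0.06, -0.3], [0.6, -0.06, -0.7], [0.6, -0.06, -1.1], [0.6, -0.06, -1.4], [0.6, -0.06, -1.6], [0.6, -0.06, -1.6]], hand=[0.3, 0.3, 0.3, 0.3, 0.3, 0.3, 0.3, 0.3])

```text
clock: 6.9
tcp_pos: [0.4644, 0.1646, 0.1409]
orientation: [-0.166, -3.137, 0.001]
contact_force: [-0.1, -0.3, -0.8]
grip_width: 0.0518
gripper_force: 47.7
```

```bash
python3 - <<'E'
from m import *
save('h2',np.hstack([cv2.resize(A[1][150:210,160:240],(400,300)),cv2.resize(A[0][110:210,150:260],(400,300),interpolation=cv2.INTER_CUBIC)]))
E
```

```text
6.9 [0.4644 0.1646 0.1409] [-0.61  0.3   0.17  2.08 -0.07  0.77  1.07]
yaw -6.041440689107787
scene 877 [[0.405, 0.115, 0.124], [0.517, 0.195, 0.195]] ((469.3957824707031, 151.1698760986328), (87.59801483154297, 132.98434448242188), 81.41238403320312)
  top ((452.828369140625, 122.57746887207031), (21.058204650878906, 38.43821334838867), 21.512222290039062) tilt fit [-0.225 -0.054]
  rail 90 line x=a+b(y-.162) [0.0568 0.497 ] z 0.1484
top 174 [[0.41, 0.127, 0.105], [0.522, 0.159, 0.281]] ((465.8534851074219, 142.60711669921875), (114.3802719116211, 34.256656646728516), 1.3609917163848877)
  top ((478.75653076171875, 128.91526794433594), (9.137653350830078, 0.27274227142333984), 23.281923294067383) tilt fit [  6.744 -13.293]
  rail 54 line x=a+b(y-.162) [0.0816 0.5019] z 0.15
wrist 18623 [[0.408, 0.138, 0.123], [0.499, 0.194, 0.174]] ((473.8506774902344, 163.50027465820312), (78.37265014648438, 132.0712127685547), 84.48849487304688)
  top ((464.1015625, 164.6874542236328), (53.4326171875, 70.3205795288086), 84.34381103515625) tilt fit [-0.075  0.004]
  rail 82 line x=a+b(y-.162) [0.0983 0.5017] z 0.1488
```

View pics/h2.png

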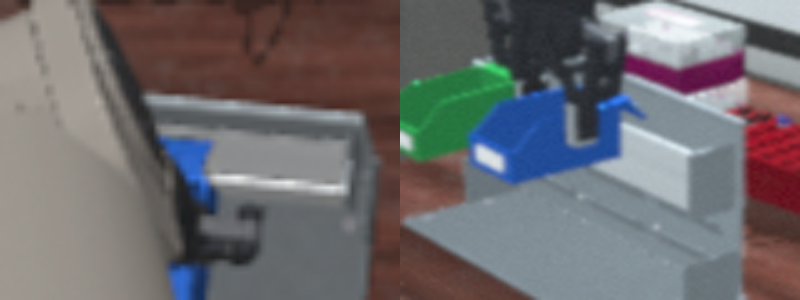

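The lip tail (scene crop 630,105; top crop 185,143) is behind the rail line, and the rear wall is in front of it. I'll lower slowly while watching the force.

>>> servo_tool(turn=[[0, 0, 0], [0, 0, 0], [0, 0, 0], [0, 0, 0], [0, 0, 0]], slide=[[0, 0, -0.1], [0, 0, -0.2], [0, 0, -0.3], [0, 0, -0.4], [0, 0, -0.4]], hand=[0.3, 0.3, 0.3, 0.3, 0.3])

```text
clock: 7.68
tcp_pos: [0.4644, 0.1646, 0.129]
orientation: [-0.166, -3.137, 0.0]
contact_force: [0.1, 0.6, -1.9]
grip_width: 0.0512
gripper_force: 47.7
```

>>> servo_tool(turn=[[0, 0, 0], [0, 0, 0], [0, 0, 0], [0, 0, 0]], slide=[[0, 0, -0.05], [0, 0, -0.1], [0, 0, -0.15], [0, 0, -0.15]], hand=[0.3, 0.3, 0.3, 0.3])

```text
clock: 8.18
tcp_pos: [0.4645, 0.1646, 0.1247]
orientation: [-0.166, -3.137, 0.0]
contact_force: [0.3, -0.4, -2.0]
grip_width: 0.0512
gripper_force: 47.7
```

>>> servo_tool(turn=[[0, 0, 0], [0, 0, 0], [0, 0, 0], [0, 0, 0]], slide=[[0, 0, -0.03], [0, 0, -0.06], [0, 0, -0.08], [0, 0, -0.08]], hand=[0.3, 0.3, 0.3, 0.3])

```text
clock: 8.68
tcp_pos: [0.4646, 0.1647, 0.1225]
orientation: [-0.166, -3.137, -0.0]
contact_force: [-1.3, -0.1, -0.0]
grip_width: 0.0511
gripper_force: 48.0
```

>>> servo_tool(turn=[[0, 0, 0], [0, 0, 0], [0, 0, 0]], slide=[[0, 0, -0.04], [0, 0, -0.06], [0, 0, -0.06]], hand=[0.3, 0.3, 0.3])

```text
clock: 9.05
tcp_pos: [0.4648, 0.1647, 0.1217]
orientation: [0.166, 3.137, 0.001]
contact_force: [-5.6, -1.8, 12.6]
grip_width: 0.0511
gripper_force: 49.6
```

```bash
python3 - <<'E'
from m import *
save('h3',np.hstack([cv2.resize(A[2],(400,300)),cv2.resize(A[0][110:210,150:260],(400,300),interpolation=cv2.INTER_CUBIC)]))
E
```

```text
9.05 [0.4648 0.1647 0.1217] [-0.6   0.33  0.16  2.09 -0.08  0.73  1.08]
yaw -6.05734971211686
scene 845 [[0.406, 0.11, 0.104], [0.504, 0.196, 0.177]] ((463.4632568359375, 169.65760803222656), (124.83062744140625, 106.7243423461914), 38.64542770385742)
  top ((451.8482666015625, 120.28106689453125), (20.3781681060791, 38.19685745239258), 31.502065658569336) tilt fit [-0.531 -0.248]
  rail 100 line x=a+b(y-.162) [0.0851 0.4992] z 0.1478
top 174 [[0.409, 0.127, 0.103], [0.519, 0.16, 0.261]] ((463.5442810058594, 141.9982452392578), (38.96006774902344, 112.52918243408203), 85.35726165771484)
  top ((480.7744140625, 129.5368194580078), (4.686825275421143, 0.35396358370780945), 22.50435447692871) tilt fit [ 17.231 -47.888]
  rail 58 line x=a+b(y-.162) [0.0882 0.5021] z 0.1495
wrist 18600 [[0.408, 0.138, 0.104], [0.499, 0.194, 0.154]] ((454.13238525390625, 165.31764221191406), (65.3028564453125, 91.79930114746094), 84.01846313476562)
  top ((464.2371520996094, 164.73069763183594), (53.888404846191406, 70.03482055664062), 84.47657775878906) tilt fit [-0.068  0.004]
  rail 330 line x=a+b(y-.162) [0.1068 0.5016] z 0.149
```

View pics/h3.png

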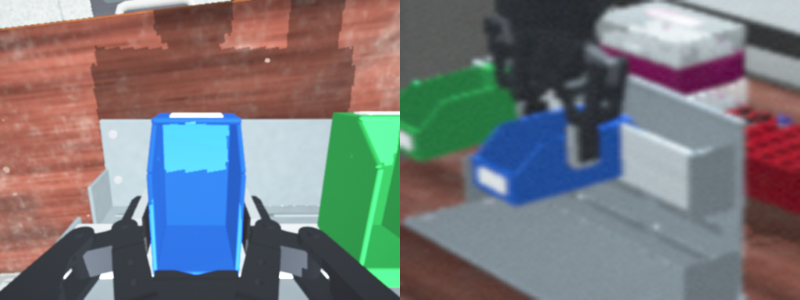

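The bin has seated, with 12.6 N of upward reaction and its height level with the green bin. The scene crop (550,150) shows the lip on the rail, and the fingers are clear of the green bin. I'll release and rise.

>>> servo_tool(turn=[[0, 0, 0], [0, 0, 0], [0, 0, 0], [0, 0, 0], [0, 0, 0], [0, 0, 0], [0, 0, 0]], slide=[[0, 0, 0.05], [0, 0, 0.05], [0, 0, 0.05], [0, 0, 0.05], [0, 0, 0.05], [0, 0, 0.05], [0, 0, 0.05]], hand=[0.7, 0.8, 0.9, 1, 1, 1, 1])

```text
clock: 10.07
tcp_pos: [0.4646, 0.1646, 0.1221]
orientation: [0.166, 3.137, 0.0]
contact_force: [-0.4, -0.2, -0.1]
grip_width: 0.0854
gripper_force: 0.0
```

>>> servo_tool(turn=[[0, 0, 0], [0, 0, 0], [0, 0, 0], [0, 0, 0], [0, 0, 0], [0, 0, 0], [0, 0, 0], [0, 0, 0]], slide=[[0, 0, 0.3], [0, 0, 1], [0, 0, 2], [0, 0, 3], [0, 0, 4], [0, 0, 5], [0, 0, 5], [0, 0, 5]], hand=[1, 1, 1, 1, 1, 1, 1, 1])

```text
clock: 11.08
tcp_pos: [0.4643, 0.1645, 0.2719]
orientation: [-0.166, -3.137, 0.0]
contact_force: [-0.2, 0.5, 0.3]
grip_width: 0.0855
gripper_force: 0.0
```

```bash
python3 - <<'E'
from m import *
save('h4',np.hstack([cv2.resize(A[2],(400,300)),cv2.resize(A[0][110:210,150:260],(400,300),interpolation=cv2.INTER_CUBIC)]))
print(np.round(o['contact_force'],1))
im,X=cloud('wrist')
for k in('blue','green'):
    m=mask(im,*COL[k],90)&(X[...,2]>.08)&(X[...,2]<.2)&(X[...,1]>.1); P=X[m]; print(k,np.round(np.percentile(P,[1,99],axis=0),3).tolist(),cv2.minAreaRect((P[:,:2]*1000).astype(np.float32)))
E
```

```text
11.075 [0.4643 0.1645 0.2719] [-0.64  0.13  0.19  1.94 -0.03  1.07  1.03]
yaw -6.044888060737591
scene 1019 [[0.406, 0.135, 0.102], [0.51, 0.197, 0.155]] ((475.559814453125, 170.57974243164062), (147.7577667236328, 76.60595703125), 7.505514144897461)
  top ((467.41265869140625, 163.99241638183594), (55.71459197998047, 79.82630920410156), 82.75218963623047) tilt fit [ 0.061 -0.002]
  rail 137 line x=a+b(y-.162) [0.1014 0.5001] z 0.1487
top 340 [[0.408, 0.136, 0.099], [0.52, 0.185, 0.154]] ((465.2068176269531, 152.8677215576172), (115.48216247558594, 62.26353454589844), 16.206438064575195)
  top ((472.19744873046875, 133.29652404785156), (84.86143493652344, 28.1412296295166), 8.331953048706055) tilt fit [ 0.635 -5.276]
  rail 42 line x=a+b(y-.162) [0.0667 0.5004] z 0.1498
wrist 4461 [[0.408, 0.138, 0.101], [0.522, 0.193, 0.152]] ((473.52752685546875, 164.85775756835938), (55.644073486328125, 133.69375610351562), 86.74374389648438)
  top ((470.6360778808594, 163.59645080566406), (52.07689666748047, 83.79531860351562), 84.19358825683594) tilt fit [ 0.027 -0.003]
  rail 1114 line x=a+b(y-.162) [0.098  0.5017] z 0.1487
[-0.2  0.5  0.3]
blue [[0.408, 0.138, 0.101], [0.522, 0.193, 0.153]] ((473.4749755859375, 164.7450408935547), (55.68062210083008, 133.82308959960938), 87.05084991455078)
green [[0.421, 0.257, 0.1], [0.53, 0.314, 0.153]] ((482.8414611816406, 292.0686340332031), (67.8330078125, 123.0806655883789), 84.10359191894531)
```

View pics/h4.png

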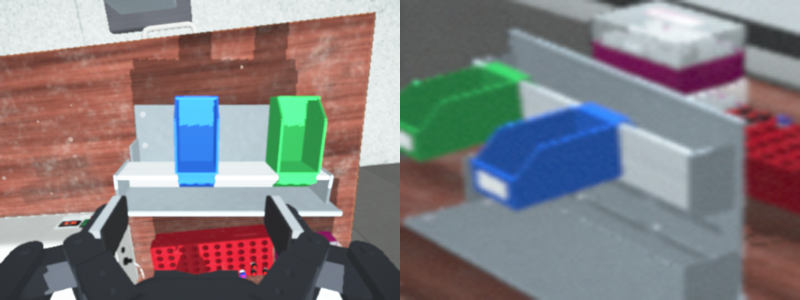

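The blue bin hangs level with its lip over the rail: scene crop (600,115) and wrist crop (197,178), looking just like the green bin. The robot is clear, so I'll hand in.

```bash
python3 -c "
from bench import r
print(r.hand_in())"
```

```text
the job is handed in; nothing more can be done
None
```

The blue bin hangs level by its lip on the rail next to the green bin, neither other bin was touched, and the job is handed in at about 11 s; the hand-in gave no verdict.

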